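# Lock the child-safe lid of the bath pearl jar

### The arm

A 6-joint arm with a two-finger parallel gripper is mounted at the origin on a cart in front of the work surface, level with it; the furniture and walls round the work are solid. World frame = base frame: x ahead of the robot, y to its left, z up, the work surface at z = 0. Lengths are in m, angles in rad, forces in N, time in s.
With the tool pointing down it reaches from about 0.275 to 1 m from the base axis. Payload 8.4 kg.
Tool frame: the origin (TCP) lies between the finger pads; the fingertips stand ahead of it and the grasp point (between the pads) lies 5 mm behind it (tip_reach is the z of the fingertips in the tool frame, in m); z points along the fingers, y is the direction in which the jaws open and shut (so a half turn about z gives the same grasp; the last joint's range is limited). The gripper opens to 85 mm and grips with 20 to 120 N. Pads are 22 mm wide; open, the fingers measure 114 mm over their backs; the gripper's body (76 mm by 85 mm) begins 54 mm behind the grasp point. The pads swing forward as they close: fully open they stand 13 mm farther back than shut.
Start: joints at [1.263, 0.353, 1.633, -0, 1.155, -0.002], TCP at [0.188, 0.596, 0.245] pointing down, gripper open.
Joint ranges: [-2.63, 2.63], [-0.92, 2.1], [0.06, 2.66], [-1.3, 4.44], [0, 2.69], [-3.02, 3.02]. Speed limits (rad/s): [2.22, 2.22, 2.79, 3.14, 3.14, 3.14].

### API

Orientations are given as a rotation vector (axis times angle).
In Python, from bench import * gives the robot as it stands.
- The arm moves only by the tool arm_command, never from a script. Its argument "rows" is one flat list of numbers, 6 for each row, row after row: the shift along the tool's x, y, z in m, then the turn, a rotation vector about the tool's x, y, z in degrees. A call has 1 to 20 rows; each row is the pose to reach, as a shift and turn from the pose commanded when the call began, along the tool's axes at that moment; what a row does not reach only later rows make up. A row lasts 1/10 s, in which the tool goes at most 50 mm and 8.59 degrees, less where a joint would pass 70% of its speed; a pose out of reach is approached as far as the arm can. A call with a gripper value outside its range is refused whole. "claw" is the closure, from -1 (fully open) to 1 (shut), so that 0 is half open, set as the call begins (left out, the last holds). The fingers move at their own pace and stop on an object; the grip force is fixed at half the most. Time passes only in rows, so rows that repeat a pose let the fingers close. It gives the time, the measured TCP pose, the force and the opening at its end, in the units of the state.
- state(): the state, without advancing time (a new reading comes with each control period).
- capture(name): name is "scene" or "top" or "wrist"; returns the picture (480x640x3 uint8, red, green, blue); there is no depth.
- camera_model(name): a dict with "intrinsics" (3x3 intrinsics, pixels), "dist" ([k1, k2, p1, p2, k3] as OpenCV has them; the pictures are not rectified), "position" and "attitude" of the camera in the world. Camera axes: x right, y down, z forward; pixel columns grow to the right and rows downward; lengths in m; the calibration is good to about 2 mm. A picture is of the moment at which its call begins: read the wrist's pose just before it. camera_model takes no time and is no camera call; for the wrist camera it gives the pose at the moment of the call.
- finish_job(): hands the job in, once; it reports no verdict.
The state is a dict: "time_s": time; "joints": joint angles; "dq": joint speeds; "effort": joint torques, N m; "ee_pos": TCP position; "ee_rot": TCP orientation; "force": force on the tool from outside, world axes, zero at the start; "moment": the same for the moment, N m; "width": finger opening in m.
Only numpy, scipy, OpenCV 4.12 (cv2) and the standard library are available. Lean on these libraries where they do the work, as an engineer would, in place of code of your own. Each camera call takes 0.05 s, during which the arm holds its last target. There are 200 camera calls.

### The job

The blue lid is only resting on its jar of blue bath pearls. Lock this child-safe lid: press it fully down against its spring, give it a quarter turn clockwise (seen from above) and let go, so that it stays down and locked. The white jar is already locked, leave it alone, and do not knock the glass candle away.

Things in the scene. Friction and masses are not known exactly. Their poses are not given: they have to be found in the camera images.
- lid: Loose blue lid, 0.12 kg: disc 96 mm across, 7 mm thick, grip bar on top 62 x 16 mm, from 7 to 42 mm above the origin. Origin: centre of the disc's underside; x along the bar, z up. Two lugs below the bar's ends. Starts on the spring, origin 103 mm above the counter; pressed home (13 mm down, disc on the collar) 90 mm; released when locked, the spring lifts it to about 95 mm.
- jar: Fixed jar of blue pearls under the blue lid; black collar 112 mm across, top 90 mm up. Origin: centre of underside, z up. White pips at +-x: bar within 7 deg of them = loose; green marks at +-y: bar along them = locked. Spring pushes up 4 to 10 N. Held down, the lid turns clockwise from above, catches by 75 deg, stops about 97 deg from the pips. Not pressed down it turns only about 20 deg.
- white_jar: A second, fixed jar of the same size with white pearls and a white lid, already locked: leave it alone. Its lid's bar reaches 138 mm above the counter. Origin: centre of its underside, on the counter.
- candle: Loose candle in a clear glass, standing on the counter, 76 mm across, 90 mm tall; a bystander. Origin: centre of its underside.
Not all that is in view belongs to the job. What is shaped like the lid but red is not meant.

How it is judged:
By the outcome, as a careful person would: the job done as asked, in the order asked, and still so for the second after the job is handed in, with the robot touching nothing.
It also fails if it takes over 32 s, if anything falls off the work surface, if the arm or the gripper's body presses on something with over 40 N, if the wrist force passes 120 N, or if a joint passes its speed limit or range.

## Working session

There is one attempt and no reset: what is moved stays moved. The work goes in short steps, Python scripts to look and compute and a tool call to move; the robot and the scene stay as the last step left them, time stands still between calls to the robot, and variables do not carry over. Pictures are saved under pics/ and viewed, about 8 in all and at most 12, crops included, and the job is handed in when it is done.

Besides the shell and the picture viewer there is one more tool, called as a command line: name --argument value ..., lists and objects as JSON in quotes. arm_command: Moves the arm, as the interface text tells. Its arguments: {"type":"object","properties":{"rows":{"type":"array","items":{"type":"number"}},"claw":{"type":"number"}},"required":["rows"]}

```bash
mkdir -p pics; python3 - <<'E'
from bench import *
import cv2,numpy as np
s=state();print(s)
a=[]
for n in("scene","top"):
    im=capture(n);cv2.imwrite(f"pics/{n}0.png",im[:,:,::-1]);m=camera_model(n);print(n,m)
E
```

```text
{'time_s': 0.0, 'joints': array([ 1.26258719e+00,  3.53650552e-01,  1.63411313e+00,  2.72252120e-05,
        1.15521125e+00, -2.39545334e-03]), 'dq': array([-2.75254844e-04, -4.92611250e-04, -5.87870124e-04,  2.25776084e-04,
        6.62116344e-04,  8.93033175e-05]), 'effort': array([-3.82243685e-03, -6.05241537e+01, -3.42068052e+01, -1.21925900e-04,
        9.15923476e-03, -2.35749093e-05]), 'ee_pos': array([0.18802174, 0.59557758, 0.24456916]), 'ee_rot': array([-4.78481973e-01, -3.10469917e+00,  2.13893623e-03]), 'force': array([ 0.36252347,  0.73777466, -0.07195755]), 'moment': array([0.08050472, 0.03741602, 0.00051159]), 'width': 0.08570912236702175}
scene {'intrinsics': array([[542.83349525,   0.        , 322.91204744],
       [  0.        , 542.83349525, 244.71177663],
       [  0.        ,   0.        ,   1.        ]]), 'dist': array([-0.05022024,  0.        ,  0.        ,  0.        ,  0.        ]), 'position': array([0.67650538, 0.7601795 , 0.97025691]), 'attitude': array([-0.34898562, -2.92828292,  0.89781214])}
top {'intrinsics': array([[509.94018769,   0.        , 313.7223495 ],
       [  0.        , 509.94018769, 239.01719243],
       [  0.        ,   0.        ,   1.        ]]), 'dist': array([-0.01192745,  0.        ,  0.        ,  0.        ,  0.        ]), 'position': array([0.39993905, 0.1638935 , 0.96152669]), 'attitude': array([-2.14681756,  2.12089042, -0.17989111])}
```

View pics/scene0.png

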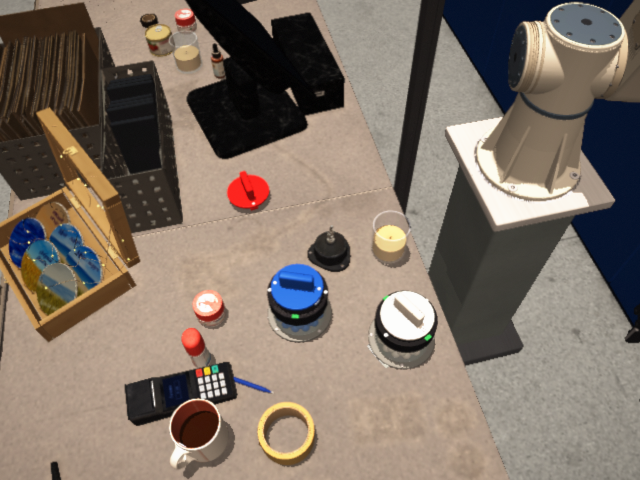

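View pics/top0.png

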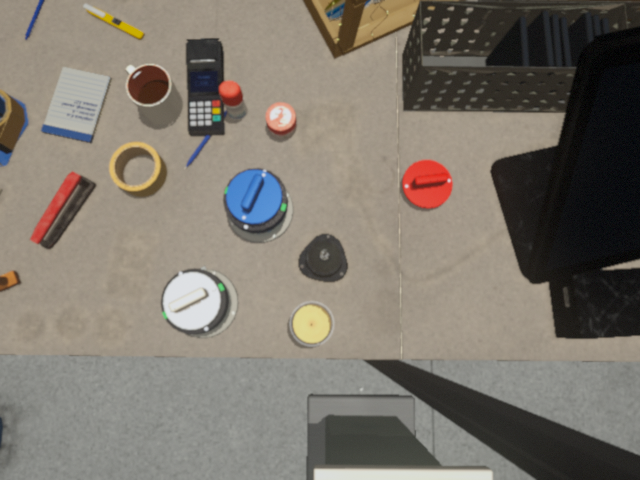

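```bash
cat > h.py <<'E'
from bench import *
import cv2,numpy as np
from scipy.spatial.transform import Rotation as R
def ray(m,px):
    u=cv2.undistortPoints(np.float64(px).reshape(-1,1,2),m["intrinsics"],m["dist"]).reshape(-1,2)
    return np.c_[u,np.ones(len(u))]@R.from_rotvec(m["attitude"]).as_matrix().T
def onz(m,px,z):
    d=ray(m,px);p=m["position"];return p+d*((z-p[2])/d[:,2])[:,None]
E
python3 - <<'E'
from h import *
out=[]
for n,c in(("top",(200,150,320,250)),("scene",(255,250,345,345))):
    im=cv2.imread(f"pics/{n}0.png");m=camera_model(n)
    x0,y0,x1,y1=c;cr=im[y0:y1,x0:x1];h=cv2.cvtColor(cr,cv2.COLOR_BGR2HSV)
    mk=cv2.inRange(h,(105,150,60),(125,255,255))
    k,l,st,ce=cv2.connectedComponentsWithStats(mk);i=1+np.argmax(st[1:,4]);lid=np.uint8(l==i)
    cn=max(cv2.findContours(lid,0,cv2.CHAIN_APPROX_NONE)[0],key=len).reshape(-1,2)+[x0,y0]
    w=onz(m,cn,.1065)
    A=np.c_[w[:,:2]*2,np.ones(len(w))];s=np.linalg.lstsq(A,(w[:,:2]**2).sum(1),rcond=None)[0]
    print(n,"lid centre",s[:2],"r",np.sqrt(s[2]+s[:2]@s[:2]))
    for nm,lo,hi in(("green",(45,120,100),(80,255,255)),("white",(0,0,190),(179,60,255))):
        k,l,st,ce=cv2.connectedComponentsWithStats(cv2.inRange(h,lo,hi))
        for j in range(1,k):
            if 3<=st[j,4]<80: print(nm,st[j,4],ce[j]+[x0,y0],onz(m,ce[j]+[x0,y0],.09)[0].round(4))
    out.append(cv2.resize(cr,(400,400*cr.shape[0]//cr.shape[1]),interpolation=cv2.INTER_CUBIC))
H=max(o.shape[0] for o in out);cv2.imwrite("pics/crop1.png",np.hstack([cv2.copyMakeBorder(o,0,H-o.shape[0],0,0,0) for o in out]))
E
```

```text
top lid centre [0.61774794 0.26936296] r 0.04609370860045967
green 6 [225.66666667 190.16666667] [0.6331 0.3208 0.09  ]
green 24 [283.125      207.04166667] [0.6038 0.2188 0.09  ]
white 3 [264.33333333 170.66666667] [0.6696 0.2536 0.09  ]
white 9 [263.11111111 174.33333333] [0.6628 0.2556 0.09  ]
white 8 [243.5 217. ] [0.5852 0.2876 0.09  ]
white 5 [245.2 226.4] [0.5685 0.2841 0.09  ]
white 3 [273.66666667 235.66666667] [0.5527 0.2341 0.09  ]
scene lid centre [0.61739913 0.26896729] r 0.04744080624590334
green 30 [294.86666667 315.76666667] [0.6319 0.3182 0.09  ]
white 6 [275.5 250.5] [0.6398 0.1713 0.09  ]
white 28 [302.03571429 255.57142857] [0.5921 0.1951 0.09  ]
white 57 [260.73684211 257.8245614 ] [0.6707 0.1811 0.09  ]
white 3 [295.66666667 253.33333333] [0.603  0.1871 0.09  ]
white 3 [257.66666667 254.66666667] [0.6752 0.1725 0.09  ]
white 20 [293.3 260.3] [0.6107 0.2016 0.09  ]
white 12 [307.5        262.16666667] [0.5851 0.2123 0.09  ]
white 3 [266.66666667 262.66666667] [0.6615 0.1947 0.09  ]
white 20 [257.35 268.35] [0.681  0.2031 0.09  ]
white 4 [314.5  267.75] [0.5749 0.2277 0.09  ]
white 3 [265.66666667 269.33333333] [0.6659 0.209  0.09  ]
white 10 [321.2 271.3] [0.5643 0.2384 0.09  ]
white 8 [274.5 282. ] [0.6547 0.2404 0.09  ]
white 5 [330.8 282.6] [0.5526 0.2667 0.09  ]
white 16 [337.  283.5] [0.5418 0.2713 0.09  ]
white 7 [318.71428571 288.        ] [0.5772 0.2726 0.09  ]
white 25 [333.   290.64] [0.5528 0.2843 0.09  ]
white 9 [325.22222222 291.44444444] [0.5671 0.2825 0.09  ]
white 14 [336.71428571 295.71428571] [0.5487 0.2963 0.09  ]
white 13 [266.07692308 305.61538462] [0.6788 0.2856 0.09  ]
white 27 [341.18518519 340.22222222] [0.5628 0.384  0.09  ]
white 37 [261.37837838 340.78378378] [0.699 0.352 0.09 ]
white 3 [298. 340.] [0.6363 0.3657 0.09  ]
white 4 [256.5 344. ] [0.7084 0.356  0.09  ]
```

View pics/crop1.png

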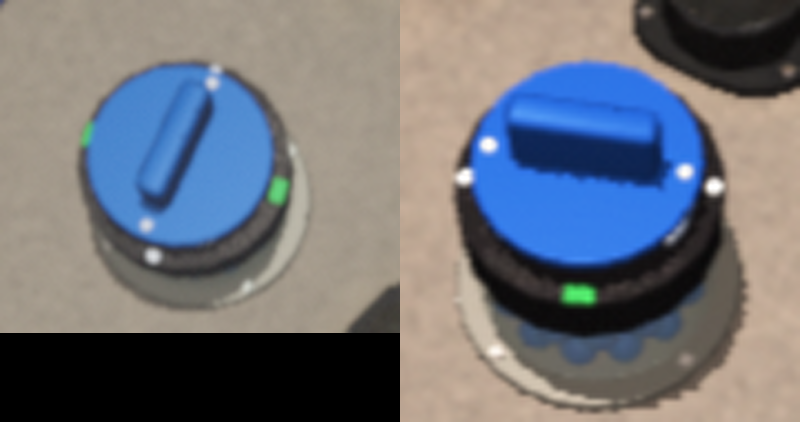

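Only three shapes could be the lid: the blue one at top (255,197), the red one at (427,184) and the white one at (194,300). The crop confirms the blue lid: its bar lies along the white pips, about 6° clockwise of them, and the green marks are across it.

```bash
cat >> h.py <<'E'
def plan(xy,z,bar):
    s=state();T=R.from_rotvec(s["ee_rot"]);M=T.as_matrix()
    d=M.T@(np.array([*xy,z])-s["ee_pos"])
    b=np.radians(bar);y=np.array([-np.sin(b),np.cos(b),0]); y*=np.sign(y@M[:,1])
    G=R.from_matrix(np.c_[np.cross(y,[0,0,-1]),y,[0,0,-1]])
    print("t",s["time_s"],"pos",s["ee_pos"].round(4),"shift mm",(d*1e3).round(1),"turn deg",np.degrees((T.inv()*G).as_rotvec()).round(1),"F",s["force"].round(1),"w",round(s["width"],4),"q",s["joints"].round(2))
E
python3 - <<'E'
from h import *
import bench
print([ (k,getattr(bench,k)) for k in dir(bench) if 'tip' in k.lower() or k.isupper()], [k for k in dir(bench) if k[0]!='_'][:40])
plan((.618,.269),.22,-21)
E
```

```text
[('tip_reach', 0.014)] ['MotionError', 'camera_model', 'capture', 'finish_job', 'state', 'tip_reach']
t 0.1 pos [0.188  0.5956 0.2446] shift mm [-508.4 -181.9   24.9] turn deg [-0.1  0.   3.5] F [ 0.5  0.8 -0.8] w 0.0858 q [ 1.26  0.35  1.63  0.    1.16 -0.  ]
```

arm_command --rows '[-0.03, -0.01, 0, 0, 0, 0, -0.07, -0.025, 0, 0, 0, 1, -0.11, -0.04, 0, 0, 0, 1, -0.15, -0.055, 0, 0, 0, 2, -0.19, -0.07, 0, 0, 0, 2, -0.23, -0.083, 0.0, 0, 0, 3, -0.27, -0.097, 0, 0, 0, 3.5, -0.31, -0.112, 0.005, 0, 0, 3.5, -0.35, -0.126, 0.01, 0, 0, 3.5, -0.39, -0.14, 0.015, 0, 0, 3.5, -0.43, -0.155, 0.02, 0, 0, 3.5, -0.465, -0.167, 0.025, 0, 0, 3.5, -0.495, -0.178, 0.025, 0, 0, 3.5, -0.508, -0.182, 0.025, 0, 0, 3.5, -0.508, -0.182, 0.025, 0, 0, 3.5, -0.508, -0.182, 0.025, 0, 0, 3.5]' --claw -1

```text
time_s: 1.7
ee_pos: [0.6169, 0.27, 0.22]
ee_rot: [-0.573, -3.088, 0.0]
force: [-0.4, 0.8, 0.6]
width: 0.0853
```

```bash
python3 - <<'E'
from h import *
plan((.618,.269),.127,-21)
m=camera_model("wrist");im=capture("wrist")[:,:,::-1].copy();cv2.imwrite("pics/w1.png",im)
np.save("w1.npy",m,allow_pickle=True)
h=cv2.cvtColor(im,cv2.COLOR_BGR2HSV)
for nm,lo,hi in(("green",(45,120,100),(80,255,255)),("white",(0,0,190),(179,60,255))):
    k,l,st,ce=cv2.connectedComponentsWithStats(cv2.inRange(h,lo,hi))
    for j in range(1,k):
        if 30<=st[j,4]<1500: print(nm,st[j,4],ce[j].round(1),"z.09",onz(m,ce[j],.09)[0].round(4),"z.11",onz(m,ce[j],.11)[0].round(4))
E
```

```text
t 1.7 pos [0.6169 0.27   0.22  ] shift mm [-1.4 -0.6 93. ] turn deg [-0.  -0.1 -0. ] F [-0.4  0.8  0.6] w 0.0853 q [ 0.41  0.45  1.54  0.    1.15 -0.79]
green 70 [399.2 227.4] z.09 [0.6339 0.3188 0.09  ] z.11 [0.6278 0.3169 0.11  ]
white 181 [55.2 13. ] z.09 [0.4389 0.1731 0.09  ] z.11 [0.4478 0.1825 0.11  ]
white 97 [11.9 24. ] z.09 [0.433  0.1451 0.09  ] z.11 [0.4424 0.1566 0.11  ]
white 199 [ 39.5 285.9] z.09 [0.5852 0.0773 0.09  ] z.11 [0.5828 0.094  0.11  ]
white 84 [526.8 331.9] z.09 [0.7379 0.3796 0.09  ] z.11 [0.7237 0.373  0.11  ]
white 79 [530.8 343.8] z.09 [0.7483 0.3803 0.09  ] z.11 [0.7333 0.3736 0.11  ]
white 43 [634.2 362.7] z.09 [0.7951 0.4515 0.09  ] z.11 [0.7765 0.4394 0.11  ]
white 328 [334.5 412.1] z.09 [0.75   0.2315 0.09  ] z.11 [0.7349 0.2363 0.11  ]
white 179 [362.6 412. ] z.09 [0.7574 0.2508 0.09  ] z.11 [0.7417 0.2541 0.11  ]
```

View pics/w1.png

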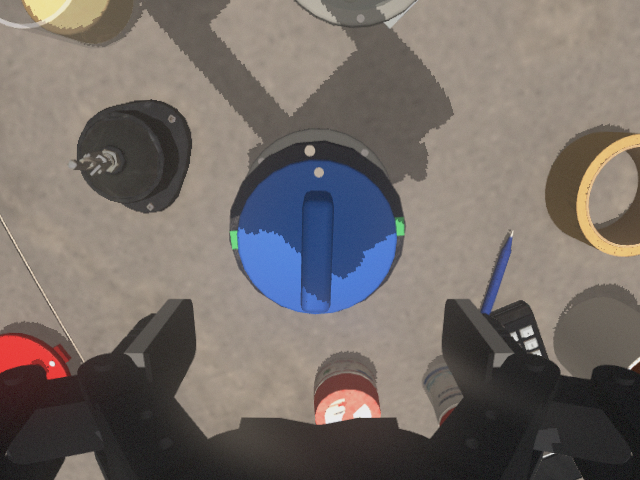

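Blue lid at (317,235), with its bar upright in the picture and midway between the fingers. The green marks at (234,240) and (400,227) put the bar about 4.5° clockwise of loose. Descending.

arm_command --rows '[-0.001, -0.0005, 0.02, 0, 0, 0, -0.001, -0.0005, 0.05, 0, 0, 0, -0.001, -0.0005, 0.075, 0, 0, 0, -0.001, -0.0005, 0.087, 0, 0, 0, -0.001, -0.0005, 0.092, 0, 0, 0, -0.001, -0.0005, 0.092, 0, 0, 0]'

```text
time_s: 2.35
ee_pos: [0.6182, 0.2693, 0.1284]
ee_rot: [-0.572, -3.089, 0.0]
force: [0.5, -0.3, -0.8]
width: 0.0853
```

arm_command --rows '[0, 0, 0, 0, 0, 0, 0, 0, 0, 0, 0, 0, 0, 0, 0, 0, 0, 0, 0, 0, 0, 0, 0, 0, 0, 0, 0, 0, 0, 0, 0, 0, 0, 0, 0, 0, 0, 0, 0, 0, 0, 0, 0, 0, 0, 0, 0, 0, 0, 0, 0, 0, 0, 0]' --claw 1

```text
time_s: 3.25
ee_pos: [0.6187, 0.2687, 0.1285]
ee_rot: [0.573, 3.089, 0.0]
force: [-0.0, -0.5, 4.1]
width: 0.0152
```

arm_command --rows '[0, 0, 0.004, 0, 0, 0, 0, 0, 0.008, 0, 0, 0, 0, 0, 0.011, 0, 0, 0, 0, 0, 0.013, 0, 0, 0, 0, 0, 0.013, 0, 0, 0]'

```text
time_s: 3.75
ee_pos: [0.6188, 0.2688, 0.1157]
ee_rot: [0.573, 3.088, 0.0]
force: [-0.9, -1.1, 10.5]
width: 0.0152
```

arm_command --rows '[0, 0, 0.001, 0, 0, 0, 0, 0, 0.001, 0, 0, 0]'

```text
time_s: 3.95
ee_pos: [0.6189, 0.2688, 0.1157]
ee_rot: [0.573, 3.088, 0.001]
force: [-5.1, -2.6, 17.3]
width: 0.0152
```

arm_command --rows '[0, 0, 0, 0, 0, 5, 0, 0, 0, 0, 0, 12, 0, 0, 0, 0, 0, 19, 0, 0, 0, 0, 0, 26, 0, 0, 0, 0, 0, 33, 0, 0, 0, 0, 0, 40, 0, 0, 0, 0, 0, 40]'

```text
time_s: 4.65
ee_pos: [0.6199, 0.2691, 0.1157]
ee_rot: [1.6, 2.701, 0.004]
force: [-0.2, -0.7, 14.8]
width: 0.0153
```

```bash
python3 - <<'E'
from h import *
s=state();print(s["moment"],s["force"],s["ee_pos"]);plan((.6187,.2688),.115,-106.5)
E
```

```text
[-0.2681166   0.15324734 -0.13282061] [-0.16892681 -0.68166142 14.83947265] [0.61992017 0.26912994 0.11570906]
t 4.65 pos [0.6199 0.2691 0.1157] shift mm [ 0.3 -1.2  0.7] turn deg [ 0.2 -0.  45.2] F [-0.2 -0.7 14.8] w 0.0153 q [ 0.41  0.56  1.62 -0.    0.96 -0.09]
```

arm_command --rows '[0, 0, 0, 0, 0, 6, 0, 0, 0, 0, 0, 13, 0, 0, 0, 0, 0, 20, 0, 0, 0, 0, 0, 27, 0, 0, 0, 0, 0, 34, 0, 0, 0, 0, 0, 40, 0, 0, 0, 0, 0, 44, 0, 0, 0, 0, 0, 46, 0, 0, 0, 0, 0, 46]'

```text
time_s: 5.55
ee_pos: [0.62, 0.269, 0.1157]
ee_rot: [2.526, 1.866, 0.005]
force: [0.0, -0.6, 13.0]
width: 0.0148
```

```bash
python3 - <<'E'
from h import *
s=state();print(s["moment"],s["force"]);plan((.6187,.2688),.115,-106.5)
m=camera_model("wrist");im=capture("wrist")[:,:,::-1];cv2.imwrite("pics/w2.png",im)
E
```

```text
[-0.29787323  0.15696217 -0.08324991] [ 0.03743487 -0.56167554 13.00019468]
t 5.55 pos [0.62   0.269  0.1157] shift mm [-0.6 -1.1  0.7] turn deg [ 0.2 -0.1 -0.6] F [ 0.  -0.6 13. ] w 0.0148 q [ 0.41  0.56  1.62 -0.    0.96  0.71]
```

View pics/w2.png

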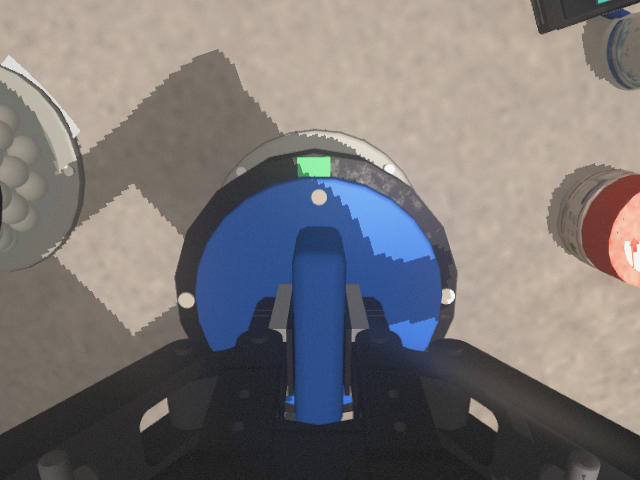

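The bar lies along the green mark: lid pip at (319,197), mark at (314,167). Easing up gently against the catch, then opening.

arm_command --rows '[0, 0, -0.001, 0, 0, 0, 0, 0, -0.003, 0, 0, 0, 0, 0, -0.005, 0, 0, 0, 0, 0, -0.005, 0, 0, 0]'

```text
time_s: 6.0
ee_pos: [0.6199, 0.269, 0.1201]
ee_rot: [2.525, 1.868, 0.004]
force: [3.0, 0.0, 6.4]
width: 0.015
```

arm_command --rows '[0, 0, 0, 0, 0, 0, 0, 0, 0, 0, 0, 0, 0, 0, 0, 0, 0, 0, 0, 0, 0, 0, 0, 0, 0, 0, 0, 0, 0, 0, 0, 0, 0, 0, 0, 0, 0, 0, 0, 0, 0, 0, 0, 0, 0, 0, 0, 0]' --claw -1

```text
time_s: 6.8
ee_pos: [0.6186, 0.2687, 0.1193]
ee_rot: [2.526, 1.868, 0.0]
force: [-0.5, 0.0, 0.3]
width: 0.0853
```

Now retreat straight up and clear, then check.

arm_command --rows '[0, 0, -0.015, 0, 0, 0, 0, 0, -0.045, 0, 0, 0, 0, 0, -0.085, 0, 0, 0, 0, 0, -0.115, 0, 0, 0, 0, 0, -0.125, 0, 0, 0, 0, 0, -0.125, 0, 0, 0]'

```text
time_s: 7.4
ee_pos: [0.6194, 0.2691, 0.2467]
ee_rot: [2.525, 1.868, 0.006]
force: [-0.8, 0.1, -0.7]
width: 0.085
```

```bash
python3 - <<'E'
from h import *
plan((.6187,.2688),.245,-106.5)
m=camera_model("wrist");im=capture("wrist")[:,:,::-1];m2=camera_model("scene");sc=capture("scene")[:,:,::-1]
cv2.imwrite("pics/end.png",np.hstack([cv2.resize(im,(400,300)),cv2.resize(sc[200:395,225:485],(400,300))]))
# lid height from apparent diameter in the wrist view
h=cv2.cvtColor(im,cv2.COLOR_BGR2HSV)
mk=cv2.inRange(h,(105,150,40),(125,255,255));k,l,st,ce=cv2.connectedComponentsWithStats(mk)
i=1+np.argmax(st[1:,4]);print("lid bbox",st[i],ce[i])
cn=max(cv2.findContours(np.uint8(l==i),0,1)[0],key=len).reshape(-1,2)
for z in(.097,.102,.107,.110):
    w=onz(m,cn[cn[:,1]<ce[i][1]+60],z);A=np.c_[w[:,:2]*2,np.ones(len(w))];s=np.linalg.lstsq(A,(w[:,:2]**2).sum(1),rcond=None)[0]
    print(z,s[:2].round(4),"r",np.sqrt(s[2]+s[:2]@s[:2]).round(4))
E
```

```text
t 7.4 pos [0.6194 0.2691 0.2467] shift mm [-0.4 -0.6  1.7] turn deg [ 0.2 -0.1 -0.5] F [-0.8  0.1 -0.7] w 0.085 q [ 0.41  0.43  1.52 -0.    1.19  0.7 ]
lid bbox [ 252  167  137  123 9894] [314.82059834 232.37548009]
0.097 [0.6145 0.2631] r 0.0405
0.102 [0.6149 0.2643] r 0.0398
0.107 [0.6153 0.2656] r 0.0391
0.11 [0.6156 0.2664] r 0.0386
```

View pics/end.png

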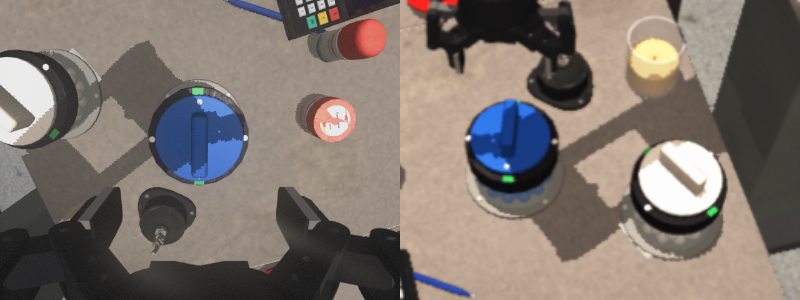

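The wrist view shows the bar in line with both green marks, the jar itself undisturbed, and the candle and white jar unmoved. The radius-based height was spoiled by shadow, so I'll get the height by triangulating a lid pip instead.

```bash
python3 - <<'E'
from h import *
P={}
for n,(x0,y0,x1,y1) in(("wrist",(300,135,340,180)),("scene",(280,290,315,325)),("top",(215,165,295,240))):
    m=camera_model(n);im=capture(n)[:,:,::-1].copy();P[n]=m
    h=cv2.cvtColor(im[y0:y1,x0:x1],cv2.COLOR_BGR2HSV)
    for nm,lo,hi in(("white",(0,0,165),(179,110,255)),("green",(45,100,100),(80,255,255))):
        k,l,st,ce=cv2.connectedComponentsWithStats(cv2.inRange(h,lo,hi))
        for j in range(1,k):
            if st[j,4]>2:
                p=ce[j]+[x0,y0];print(n,nm,st[j,4],p.round(1),*[onz(m,p,z)[0,:2].round(4) for z in(.09,.102,.110)])
    # lid centre at given heights from bar-free contour hull
    if n!="wrist":
        b=cv2.inRange(cv2.cvtColor(im,cv2.COLOR_BGR2HSV),(105,140,30),(125,255,255))
        k,l,st,ce=cv2.connectedComponentsWithStats(b)
        i=l[200,255] if n=="top" else l[300,285]
        print(n,"lid comp",st[i],ce[i])
    if n=="scene": cv2.imwrite("pics/z.png",np.hstack([cv2.resize(im[255:345,255:345],(500,500),interpolation=2)]))
E
```

```text
wrist white 107 [320.2 143.6] [0.6336 0.3181] [0.6338 0.3187] [0.6339 0.3191]
wrist white 71 [321.9 160.5] [0.6314 0.3071] [0.6317 0.3082] [0.6319 0.309 ]
wrist green 194 [318.5 143.9] [0.6324 0.3182] [0.6327 0.3188] [0.6328 0.3192]
scene white 12 [293.8 307.7] [0.6306 0.3017] [0.6312 0.3079] [0.6316 0.3121]
scene green 32 [294.8 315.8] [0.6322 0.3183] [0.6328 0.3243] [0.6332 0.3283]
scene lid comp [ 271  265   52   48 1945] [296.44627249 289.00154242]
top white 1484 [247.4 175.5] [0.6603 0.2833] [0.6567 0.2817] [0.6543 0.2806]
top white 2705 [259.6 221.7] [0.5771 0.2593] [0.5747 0.2579] [0.573  0.2571]
top lid comp [     0      0    640    480 306712] [319.92815084 239.70449803]
```

View pics/z.png

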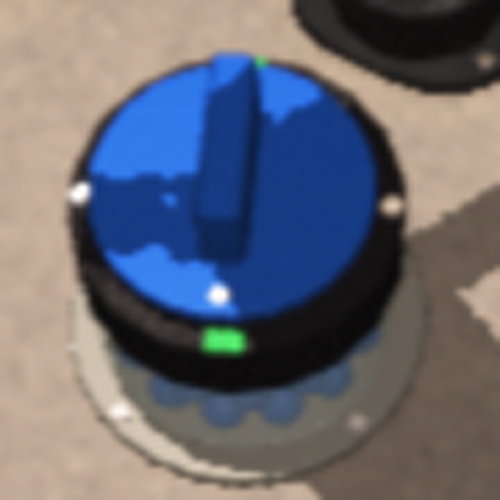

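The lid pip rays cross at z = 0.102 m. That puts the lid's underside at 95 mm, the locked and released height (loose would be 103 mm). Handing in.

```bash
python3 -c "
from bench import *
print(finish_job())"
```

```text
the job is handed in; nothing more can be done
None
```

The blue lid is locked and the job is handed in, at about 7.6 s on the robot's clock. I gripped the bar, pressed 13 mm down to the collar (17 N), turned it about 86° clockwise to the green marks, eased off, let go and backed straight up.

**Lid:** After release the bar lies along the green marks. The lid's underside sits at about 95 mm, found from one lid pip seen in the wrist and scene views, which matches locked and released.

**Surroundings:** The white jar and the candle look unmoved in the last pictures, and the gripper is clear of everything.

**Checks that failed:** An earlier height estimate from the lid's apparent size was spoiled by shadow, so I dropped it. The last top-camera colour masks also picked up background, so that view was not used as a check.

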